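# Clamp down the cup dryer and blow a cup dry

### The job

Get the steel cup dried: first tighten the hold-down clamp, turning its bar handle clockwise until the pad meets the dryer's metal ear and then snugging it firmly. Then take the tall upside-down cup that stands on its own in the open on the left (not the short one, the nested stack or those in the rows at the edge) and stand it, still upside down, in the middle of the round grille on top of the dryer and let go of it, pull the black knob out until it clicks, let go so that the dryer runs by itself for about three seconds, and push the knob fully back in. Leave the cup on the grille, and don't shove the dryer or the other things about.

Things in the scene. Friction and masses are not known exactly. Their poses are not given: they have to be found in the camera images.
- dryer: Cup dryer: low steel box, 160 mm deep (x), 240 wide (y), 75 high, loose on the table (3.5 kg). Origin: centre of the box's underside, at table height; its -x face is the front with the knob, roughly towards the robot. An aluminium ear, 12 mm thick, 110 mm along x, sticks out 80 mm from its -y side at table height, under the clamp.
- grille (a point): Centre of the round dark barred grille, 112 mm across, flush in the top of the dryer; the point is at the level the cup stands on (76 mm above the table, bars a hair proud of the 75 mm solid top). Axes as the dryer's.
- knob_grip (a point): Centre of the black knob's head, 44 mm diameter, 34 mm long, axis level along the dryer's x, 43 mm above the table, on a 16 mm stem out of the front face. Home: this point is 38 mm from the face, the head's rear 21 mm. Pinch it from above by its sides (along the dryer's y); the box's top is 32 mm above this point. The point moves with the knob; axes as the dryer's: it pulls out along -x.
- knob (a joint): Travel of the push-pull knob, m: 0 fully home (as it starts), 0.020 at the out detent. Leaving either end takes about 8 to 12 N, less and less up to half-way (10 mm); then it snaps over by itself to the other end and stays there.
- clamp_grip (a point): Centre of the clamp's flat steel bar handle, 100 mm long (point's x), 14 mm wide (y), 20 mm high, level, on top of the vertical screw, whose axis passes through this point; 138 to 141 mm above the table at the start, sinking 2 mm per rad tightened. Grasp it from above at the middle, across its width; the clamp's arm below ends 103 mm above the table. Turns with the handle.
- clamp_screw (a joint): Rotation of the clamp handle, rad: grows as it is turned clockwise seen from above (tightening). Starts at 0.7 to 1.5, the rubber pad meets the ear at about 2.2, and it stops dead at 3.2 with the pad pressing with over 10 N; it stays where it is left, turning takes about 0.12 N m.
- clamp_pad: The clamp's round rubber pad, 32 mm in diameter and 12 mm thick, at the lower end of the screw; origin at the centre of its underside. The clamp itself is bolted to the table: a dark post 75 mm outboard (-y of the dryer) of the screw, and an arm.
- cup_mid (a point): Centre, half-way up, of the lone tall steel cup that is to be dried: 150 mm high, upside down (as it must stay), rim 90 mm across at the bottom, closed end 60 mm across at the top, about 0.22 kg. z up; the point is 75 mm above what it stands on. It stands apart on the left (+y) part of the table. Grip it near its top, where it is 60 to 66 mm wide.
- cup_short_mid (a point): Bystander: a short upside-down steel cup, 85 mm high, 98 mm across; point at its mid-height.
- cup_stack: Bystander: a 186 mm tall stack of nested upside-down steel cups with several rims, 90 mm across; origin at the centre of its underside.
- pan: Bystander: an open steel pan, 160 x 110 mm, 65 mm high; origin at the centre of its underside.
- portioner: Bystander: a small aluminium portioning cup, 72 mm across and 30 mm high, with a black handle 130 mm long along its -x; origin under the bowl.
- turner: Bystander: a lying spatula 240 mm long.
- squeeze: Bystander: a white bottle 60 mm across, 170 mm high; origin at the centre of its underside.
- brush1: Bystander: a lying hand brush.
Mind the look-alikes: they are no part of the job. What is shaped like the part that bears cup_mid but yellow is not meant.

How it is judged:
By the outcome, as a careful person would: the job done as asked, in the order asked, and still so for the second after the job is handed in, with the robot touching nothing.
It also fails if it takes over 72 s, if anything falls off the work surface, if the arm or the gripper's body presses on something with over 40 N, if the wrist force passes 120 N, or if a joint passes its speed limit or range.

### The arm

A 6-joint arm with a two-finger parallel gripper is mounted at the origin on the work surface. World frame = base frame: x ahead of the robot, y to its left, z up, the work surface at z = 0. Lengths are in mm, angles in rad, forces in N, time in s.
With the tool pointing down it reaches from about 350 to 975 mm from the base axis. Payload 7.1 kg.
Tool frame: the origin (TCP) lies on the mounting face of the last link; the fingertips stand 182 mm ahead of it and the grasp point (between the pads) lies 163 mm ahead of it (ctrl.tcp_to_tips is the distance from the TCP to the fingertips, in mm); z points along the fingers, y is the direction in which the jaws open and shut (so a half turn about z gives the same grasp; the last joint's range is limited). The gripper opens to 88 mm and grips with 3 to 60 N. Pads are 20 mm wide; open, the fingers measure 115 mm over their backs; the gripper's body (75 mm by 178 mm) begins 61 mm behind the grasp point.
Start: joints at [-1.141, 0.423, 1.63, -0, 1.089, -0.019], TCP at [271.193, -563.082, 404.675] pointing down, gripper open.
Joint ranges: [-3, 3], [-0.9, 2.11], [0.09, 2.58], [-1.31, 4.45], [0.11, 2.69], [-2.54, 2.54]. Speed limits (rad/s): [2.39, 2.39, 3.01, 3.14, 3.14, 3.14].

### API

Orientations are given as a rotation vector (axis times angle).
In Python, from workcell import ctrl gives the robot as it stands. The module is installed in compiled form; this text tells all that it offers.
- The arm moves only by the tool send_rows, never from a script. Its argument "commands" is a list of rows, each an object with "translation": the shift along the world's x, y, z normalised to -1 to 1, where 1 is 0.1 m, a list of three; "twist": the turn, a rotation vector about the world's x, y, z normalised to -1 to 1, where 1 is 0.5 rad, a list of three. A call has exactly 10 rows; each row is the pose to reach, as a shift and turn from the pose commanded when the call began; what a row does not reach only later rows make up. A row lasts 1/10 s, in which the tool goes at most 50 mm and 8.59 degrees, less where a joint would pass 70% of its speed; a pose out of reach is approached as far as the arm can. A call with a number of a shift or a turn outside -1 to 1 is refused whole. A call with a gripper value outside its range is refused whole. "grip" is the closure, from -1 (fully open) to 1 (shut), set as the call begins (left out, the last holds). The fingers move at their own pace and stop on an object; the grip force is fixed at half the most. Time passes only in rows, so rows that repeat a pose let the fingers close, or fill a call up. It gives the time, the measured TCP pose, the force and the opening at its end, in the units of the state.
- ctrl.get_obs(): the state, without advancing time (a new reading comes with each control period).
- ctrl.get_image(name): name is "scene" or "top" or "wrist"; returns a dict with "img" (384x512x3 uint8, red, green, blue), "intrinsics" (3x3 intrinsics, pixels), "cam_to_world" (4x4, takes a point from camera to world coordinates). Camera axes: x right, y down, z forward; pixel columns grow to the right and rows downward; lengths in mm; the calibration is good to about 2 mm. A picture is of the moment at which its call begins. There is no depth.
- ctrl.close_job(): hands the job in, once; it reports no verdict.
The state is a dict: "t": time; "qpos": joint angles; "qvel": joint speeds; "joint_torque": joint torques, N m; "ee_pos": TCP position; "orientation": TCP orientation; "ft_force": force on the tool from outside, world axes, zero at the start; "moment": the same for the moment, N m; "width": finger opening in mm.
Only numpy, scipy, OpenCV 4.12 (cv2) and the standard library are available. Lean on these libraries where they do the work, as an engineer would, in place of code of your own. Each camera call takes 0.05 s, during which the arm holds its last target. There are 200 camera calls.

## Working session

There is one attempt and no reset: what is moved stays moved. The work goes in short steps, Python scripts to look and compute and a tool call to move; the robot and the scene stay as the last step left them, time stands still between calls to the robot, and variables do not carry over. Pictures are saved under pics/ and viewed, about 8 in all and at most 12, crops included, and the job is handed in when it is done.

Besides the shell and the picture viewer there is one more tool, called after ">>>" by a JSON object that holds its "name" and its "arguments". send_rows: Moves the arm, as the interface text tells. Its arguments: {"type":"object","properties":{"commands":{"type":"array","items":{"type":"object","properties":{"translation":{"type":"array","items":{"type":"number"}},"twist":{"type":"array","items":{"type":"number"}}}}},"grip":{"type":"number"}},"required":["commands"]}

```bash
mkdir -p pics
cat > h.py <<'E'
import numpy as np, cv2
from workcell import ctrl
def snap(name,fn,crop=None,scale=1):
    d=ctrl.get_image(name); im=d["img"][:,:,::-1].copy()
    np.savez("pics/"+fn+".npz",img=im,K=d["intrinsics"],T=d["cam_to_world"])
    if crop: x0,y0,x1,y1=crop; im=im[y0:y1,x0:x1]
    if scale!=1: im=cv2.resize(im,None,fx=scale,fy=scale,interpolation=cv2.INTER_CUBIC)
    cv2.imwrite("pics/"+fn+".png",im)
def pix2w(fn,u,v,z):
    d=np.load("pics/"+fn+".npz"); K,T=d["K"],d["T"]
    r=T[:3,:3]@np.linalg.inv(K)@np.array([u,v,1.]); o=T[:3,3]
    return (o+r*(z-o[2])/r[2]).round(1)
def w2pix(fn,p):
    d=np.load("pics/"+fn+".npz"); K,T=d["K"],d["T"]
    c=K@(T[:3,:3].T@(np.array(p)-T[:3,3])); return (c[:2]/c[2]).round(1)
E
python3 - <<'E'
from h import *
o=ctrl.get_obs();print(o)
snap("top","top0",scale=1.5);snap("scene","sc0",scale=1.5)
for f in("top0","sc0"):
    d=np.load(f"pics/{f}.npz");print(d["K"],d["T"].round(3))
E
```

```text
{'t': 0.0, 'qpos': array([-1.14100000e+00,  4.23842011e-01,  1.63066252e+00, -6.95897553e-06,
        1.08859132e+00, -1.90189540e-02]), 'qvel': array([ 1.03442269e-03,  2.90268900e-04, -3.69772683e-06,  8.88601006e-04,
       -1.79217523e-04, -4.01274585e-04]), 'joint_torque': array([ 1.43465659e-03, -5.44621181e+01, -2.73663211e+01,  6.45090756e-02,
        2.28318939e-02, -1.22860652e-04]), 'ee_pos': array([ 271.08708409, -562.85275223,  403.91155413]), 'orientation': array([-3.06138602e+00, -6.98772889e-01,  4.90810958e-04]), 'ft_force': array([-0.27186925, -0.34344902,  0.7210155 ]), 'moment': array([0.01812163, 0.07004832, 0.01706852]), 'width': 87.82425953360219}
[[492.46975772   0.         261.51936388]
 [  0.         492.46975772 192.71982762]
 [  0.           0.           1.        ]] [[-4.800000e-02 -9.780000e-01  2.010000e-01  1.345220e+02]
 [-9.990000e-01  4.800000e-02 -7.000000e-03 -8.898000e+00]
 [-3.000000e-03 -2.010000e-01 -9.800000e-01  1.943164e+03]
 [ 0.000000e+00  0.000000e+00  0.000000e+00  1.000000e+00]]
[[463.37755507   0.         256.38358483]
 [  0.         463.37755507 190.39068997]
 [  0.           0.           1.        ]] [[ 7.490000e-01  5.530000e-01 -3.650000e-01  1.135742e+03]
 [ 6.630000e-01 -6.220000e-01  4.180000e-01 -7.114330e+02]
 [ 4.000000e-03 -5.550000e-01 -8.320000e-01  1.491679e+03]
 [ 0.000000e+00  0.000000e+00  0.000000e+00  1.000000e+00]]
```

View pics/top0.png

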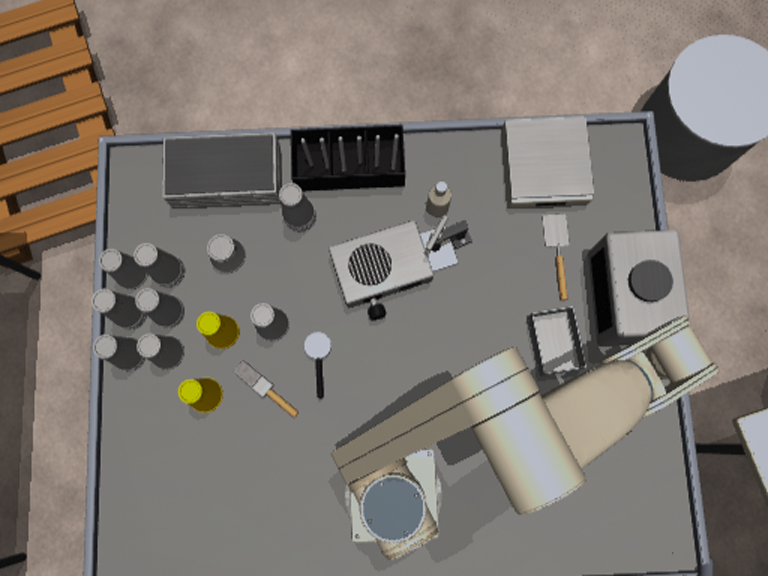

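View pics/sc0.png

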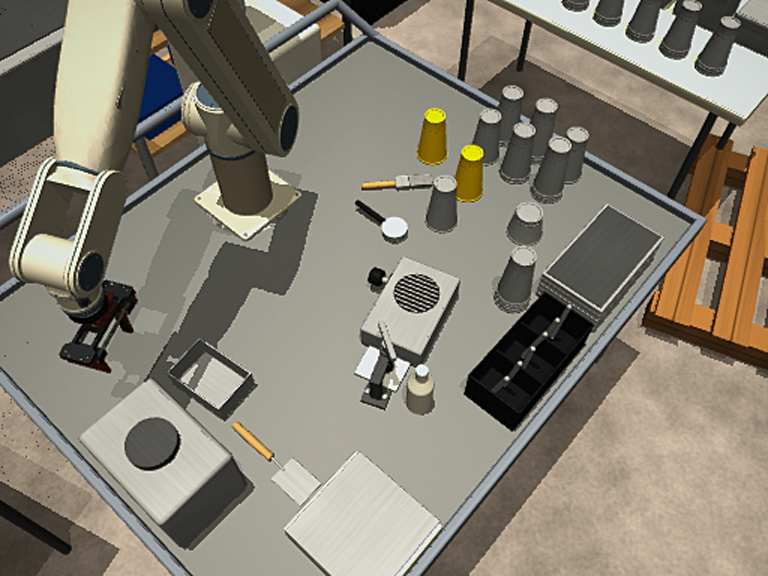

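The pictures show these tall/cup candidates in the top view (shown pixels):
- Grey lone tall cup at (262,315).
- Yellow cups at (210,323) and (190,390), the wrong colour.
- Short cup at (222,248).
- Stack with several rims at (292,195).
- Rows at the left edge.

The cup at (262,315) fits: grey, single and tall, with open space around it. I'll confirm it in an enlarged crop that also shows the dryer and clamp.

Run:
```python
from h import *
im=np.load("pics/top0.npz")["img"][132:232,150:320]
cv2.imwrite("pics/c1.png",cv2.resize(im,None,fx=4.7,fy=4.7,interpolation=cv2.INTER_CUBIC))
print("cup top",pix2w("top0",262/1.5,313/1.5,150))
print("grille",pix2w("top0",370/1.5,264/1.5,76))
```

```text
cup top [458.3 302.1 150. ]
grille [587.3  32.8  76. ]
```

View pics/c1.png

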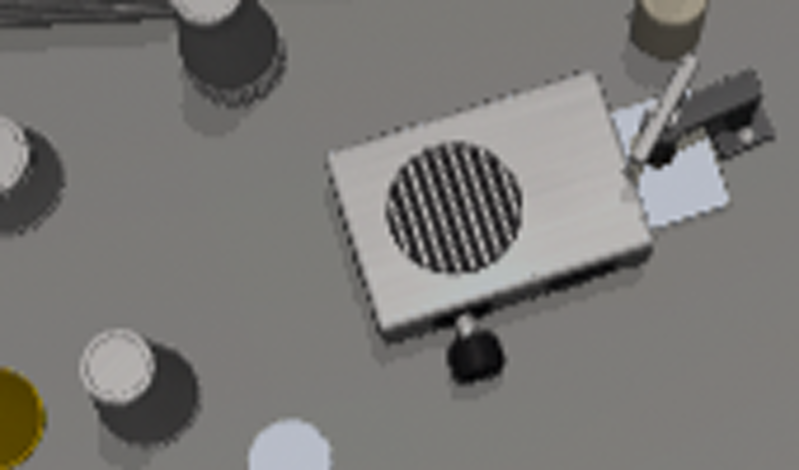

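The crop confirms it: cup top (117,366), plain, single and grey. The grille is at (455,207) and the knob head at (475,355). The clamp handle runs from (690,60) to (632,168).

Run:
```python
from h import *
f=lambda u,v,z:pix2w("top0",150+(u+.5)/4.7-.5,132+(v+.5)/4.7-.5,z)
c=[f(*p,75) for p in((330,155),(592,72),(651,240),(385,330))]
print("corners",c,"centre",np.mean(c,0))
for a,b in((0,1),(3,2)):  # along -y of dryer
    d=c[b]-c[a]; print("yaw",np.degrees(np.arctan2(-d[0]*-1,-d[1]*1)),np.linalg.norm(d), np.arctan2(d[0],-d[1]))
for a,b in((3,0),(2,1)):
    d=c[b]-c[a]; print("x dir",np.arctan2(d[1],d[0]),np.linalg.norm(d))
print("grille",f(455,207,76),"knob",f(475,355,50),"cup",f(117,366,150))
a,b=f(690,60,149),f(632,168,149);print("handle",a,b,(a+b)/2,np.linalg.norm(a-b),np.arctan2(*(a-b)[[1,0]]))
o=ctrl.get_obs();from scipy.spatial.transform import Rotation as R
print(R.from_rotvec(o["orientation"]).as_matrix().round(3))
```

```text
corners [array([638.6, 136. ,  75. ]), array([699.9, -86. ,  75. ]), array([ 553., -127.,   75.]), array([488. ,  95.5,  75. ])] centre [594.875   4.625  75.   ]
yaw 15.436219806010978 230.3078157596915 0.26941285967645195
yaw 16.284922471883405 231.80002157031825 0.2842255155663791
x dir 0.2627089561653726 155.95066527591348
x dir 0.27217526471420944 152.51429441203206
grille [588.7  33.8  76. ] knob [468.   23.1  50. ] cup [455.3 302.8 150. ]
handle [ 683.7 -162.6  149. ] [ 596.1 -110.6  149. ] [ 639.9 -136.6  149. ] 101.87129134353802 -0.5357057304698232
[[ 0.901  0.434 -0.001]
 [ 0.434 -0.901  0.001]
 [ 0.    -0.001 -1.   ]]
```

>>> {"name": "send_rows", "arguments": {"commands": [{"translation":[0,0.1,0],"twist":[0,0,0.1]},{"translation":[0,0.2,0],"twist":[0,0,0.2]},{"translation":[0,0.3,0],"twist":[0,0,0.3]},{"translation":[0,0.4,0],"twist":[0,0,0.4]},{"translation":[0,0.5,0],"twist":[0,0,0.5]},{"translation":[0,0.6,0],"twist":[0,0,0.6]},{"translation":[0,0.7,0],"twist":[0,0,0.7]},{"translation":[0,0.8,0],"twist":[0,0,0.8]},{"translation":[0,0.9,0],"twist":[0,0,0.9]},{"translation":[0,1,0],"twist":[0,0,1]}], "grip": -1}}

```text
t: 1.1
ee_pos: [271.1, -462.5, 404.4]
orientation: [-2.793, -1.438, 0.0]
ft_force: [-0.7, -0.1, 0.8]
width: 87.6
```

>>> {"name": "send_rows", "arguments": {"commands": [{"translation":[0.1,0.1,0],"twist":[0,0,0.1]},{"translation":[0.2,0.2,0],"twist":[0,0,0.2]},{"translation":[0.3,0.3,0],"twist":[0,0,0.3]},{"translation":[0.4,0.4,0],"twist":[0,0,0.4]},{"translation":[0.5,0.5,0],"twist":[0,0,0.5]},{"translation":[0.6,0.6,0],"twist":[0,0,0.6]},{"translation":[0.7,0.7,0],"twist":[0,0,0.7]},{"translation":[0.8,0.8,0],"twist":[0,0,0.8]},{"translation":[0.9,0.9,0],"twist":[0,0,0.9]},{"translation":[1,1,0],"twist":[0,0,1]}]}}

```text
t: 2.1
ee_pos: [372.0, -362.2, 404.7]
orientation: [2.348, 2.087, 0.0]
ft_force: [0.2, -0.1, -0.1]
width: 87.8
```

>>> {"name": "send_rows", "arguments": {"commands": [{"translation":[0.1,0.1,0],"twist":[0,0,0.1]},{"translation":[0.2,0.2,0],"twist":[0,0,0.2]},{"translation":[0.3,0.3,0],"twist":[0,0,0.3]},{"translation":[0.4,0.4,0],"twist":[0,0,0.4]},{"translation":[0.5,0.5,0],"twist":[0,0,0.5]},{"translation":[0.6,0.6,0],"twist":[0,0,0.6]},{"translation":[0.7,0.7,0],"twist":[0,0,0.7]},{"translation":[0.8,0.8,0],"twist":[0,0,0.8]},{"translation":[0.9,0.9,0],"twist":[0,0,0.9]},{"translation":[1,1,0],"twist":[0,0,1]}]}}

```text
t: 3.1
ee_pos: [472.0, -262.2, 404.7]
orientation: [1.759, 2.603, -0.0]
ft_force: [-0.1, 0.1, 0.6]
width: 88.1
```

>>> {"name": "send_rows", "arguments": {"commands": [{"translation":[0.1,0.1,0],"twist":[0,0,0.1]},{"translation":[0.2,0.2,0],"twist":[0,0,0.2]},{"translation":[0.3,0.3,0],"twist":[0,0,0.3]},{"translation":[0.4,0.4,0],"twist":[0,0,0.4]},{"translation":[0.5,0.5,0],"twist":[0,0,0.5]},{"translation":[0.6,0.6,0],"twist":[0,0,0.6]},{"translation":[0.7,0.7,0],"twist":[0,0,0.7]},{"translation":[0.8,0.8,0],"twist":[0,0,0.8]},{"translation":[0.9,0.9,0],"twist":[0,0,0.9]},{"translation":[1,1,0],"twist":[0,0,1]}]}}

```text
t: 4.1
ee_pos: [572.0, -162.2, 404.6]
orientation: [-1.06, -2.957, 0.0]
ft_force: [-0.2, 0.3, 0.3]
width: 87.5
```

```bash
cat >> h.py <<'E'
from scipy.spatial.transform import Rotation as R
def st():
    o=ctrl.get_obs(); M=R.from_rotvec(o["orientation"]).as_matrix()
    print("t",o["t"],"pos",o["ee_pos"].round(1),"yaw",np.arctan2(M[1,0],M[0,0]).round(3),"tz",M[:,2].round(3),"F",o["ft_force"].round(1),"M",o["moment"].round(2),"w",round(o["width"],1),"q6",o["qpos"].round(2))
E
python3 - <<'E'
from h import *
st(); snap("wrist","w1",scale=1.5)
E
```

```text
t 4.1 pos [ 572.  -162.2  404.6] yaw 2.453 tz [-0. -0. -1.] F [-0.2  0.3  0.3] M [ 0.03 -0.14  0.02] w 87.5 q6 [-0.3   0.38  1.7  -0.    1.06 -1.18]
```

View pics/w1.png

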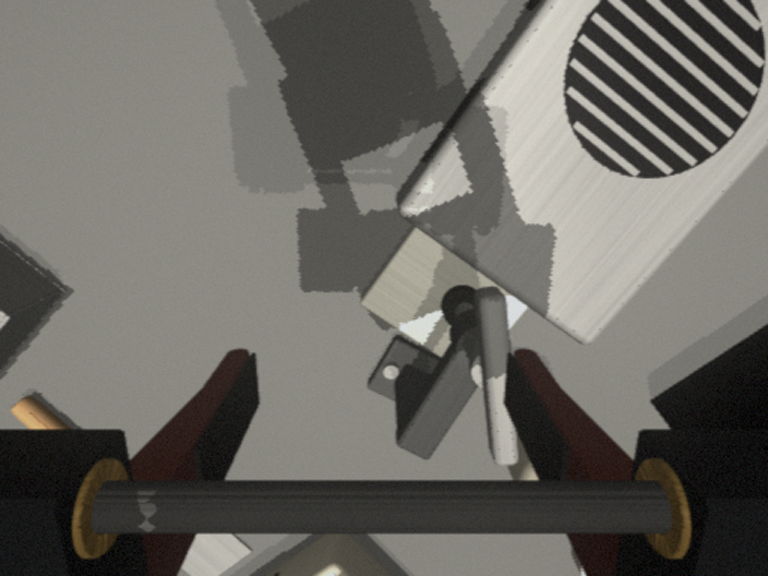

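The wrist view shows the handle from (489,292) to (504,460) shown px, with its near end beside the right finger. It also shows the grille, centre about (667,78), and the pad below at about (460,305).

Run:
```python
from h import *
g=lambda u,v,z:pix2w("w1",(u+.5)/1.5-.5,(v+.5)/1.5-.5,z)
a,b=g(489,290,149),g(504,461,149);print("handle",a,b,(a+b)/2,np.linalg.norm(a-b),np.arctan2(*(b-a)[[1,0]]),np.arctan2(*(a-b)[[1,0]]))
print("grille",g(667,78,76))
print("bottle",pix2w("top0",441/1.5,187/1.5,170), "screw", g(462,300,95))
```

```text
handle [ 596.7 -114.1  149. ] [ 680.5 -164.7  149. ] [ 638.6 -139.4  149. ] 97.89177697845714 -0.543222576320816 2.598370077268977
grille [586.4  35.2  76. ]
bottle [ 755.2 -156.5  170. ] screw [ 611.7 -131.3   95. ]
```

>>> {"name": "send_rows", "arguments": {"commands": [{"translation":[0.1,0.04,0],"twist":[0,0,0.05]},{"translation":[0.2,0.08,0],"twist":[0,0,0.1]},{"translation":[0.3,0.12,0],"twist":[0,0,0.15]},{"translation":[0.4,0.16,0],"twist":[0,0,0.2]},{"translation":[0.5,0.2,0],"twist":[0,0,0.25]},{"translation":[0.6,0.24,0],"twist":[0,0,0.3]},{"translation":[0.67,0.24,0],"twist":[0,0,0.3]},{"translation":[0.67,0.24,-0.1],"twist":[0,0,0.3]},{"translation":[0.67,0.24,-0.2],"twist":[0,0,0.3]},{"translation":[0.67,0.24,-0.3],"twist":[0,0,0.3]}]}}

```text
t: 5.15
ee_pos: [637.6, -139.2, 373.3]
orientation: [-0.842, -3.025, 0.0]
ft_force: [0.5, 0.1, -0.5]
width: 87.8
```

>>> {"name": "send_rows", "arguments": {"commands": [{"translation":[0,0,-0.1]},{"translation":[0,0,-0.2]},{"translation":[0,0,-0.3]},{"translation":[0,0,-0.4]},{"translation":[0,0,-0.5]},{"translation":[0,0,-0.6]},{"translation":[0,0,-0.66]},{"translation":[0,0,-0.71]},{"translation":[0,0,-0.71]},{"translation":[0,0,-0.71]}]}}

```text
validation failed for argument at $.co...
```

```bash
python3 -c "
from h import *
st()"
```

```text
t 5.15 pos [ 637.6 -139.2  373.3] yaw 2.598 tz [-0.001  0.    -1.   ] F [ 0.5  0.1 -0.5] M [ 0.01 -0.15 -0.01] w 87.8 q6 [-0.23  0.5   1.59 -0.    1.06 -1.26]
```

Twist is required in every row.

>>> {"name": "send_rows", "arguments": {"commands": [{"translation":[0.01,0.01,-0.1],"twist":[0,0,0]},{"translation":[0.01,0.01,-0.2],"twist":[0,0,0]},{"translation":[0.01,0.01,-0.3],"twist":[0,0,0]},{"translation":[0.01,0.01,-0.4],"twist":[0,0,0]},{"translation":[0.01,0.01,-0.5],"twist":[0,0,0]},{"translation":[0.01,0.01,-0.6],"twist":[0,0,0]},{"translation":[0.01,0.01,-0.66],"twist":[0,0,0]},{"translation":[0.01,0.01,-0.71],"twist":[0,0,0]},{"translation":[0.01,0.01,-0.71],"twist":[0,0,0]},{"translation":[0.01,0.01,-0.71],"twist":[0,0,0]}]}}

```text
t: 6.15
ee_pos: [639.3, -138.1, 303.8]
orientation: [0.842, 3.026, -0.0]
ft_force: [-0.1, 0.2, -0.2]
width: 88.1
```

>>> {"name": "send_rows", "arguments": {"commands": [{"translation":[0,0,0],"twist":[0,0,0]},{"translation":[0,0,0],"twist":[0,0,0]},{"translation":[0,0,0],"twist":[0,0,0]},{"translation":[0,0,0],"twist":[0,0,0]},{"translation":[0,0,0],"twist":[0,0,0]},{"translation":[0,0,0],"twist":[0,0,0]},{"translation":[0,0,0],"twist":[0,0,0]},{"translation":[0,0,0],"twist":[0,0,0]},{"translation":[0,0,0],"twist":[0,0,0]},{"translation":[0,0,0],"twist":[0,0,0]}], "grip": 1}}

```text
t: 7.15
ee_pos: [639.1, -138.2, 303.6]
orientation: [-0.842, -3.026, 0.001]
ft_force: [-0.6, -0.5, -0.2]
width: 22.9
```

```bash
python3 -c "
from h import *
st()"
```

```text
t 7.15 pos [ 639.1 -138.2  303.6] yaw 2.599 tz [-0. -0. -1.] F [-0.6 -0.5 -0.2] M [-0.24  0.    0.  ] w 22.9 q6 [-0.23  0.58  1.62 -0.    0.93 -1.26]
```

>>> {"name": "send_rows", "arguments": {"commands": [{"translation":[0,0,0],"twist":[0,0,0]},{"translation":[0,0,0],"twist":[0,0,0]},{"translation":[0,0,0],"twist":[0,0,0]},{"translation":[0,0,0],"twist":[0,0,0]},{"translation":[0,0,0],"twist":[0,0,-0.1]},{"translation":[0,0,0],"twist":[0,0,-0.2]},{"translation":[0,0,0],"twist":[0,0,-0.3]},{"translation":[0,0,0],"twist":[0,0,-0.4]},{"translation":[0,0,-0.005],"twist":[0,0,-0.5]},{"translation":[0,0,-0.005],"twist":[0,0,-0.6]}]}}

```text
t: 8.15
ee_pos: [639.7, -137.3, 303.1]
orientation: [1.287, 2.865, 0.003]
ft_force: [3.2, 3.2, -3.6]
width: 22.9
```

```bash
python3 -c "
from h import *
st()"
```

```text
t 8.15 pos [ 639.7 -137.3  303.1] yaw 2.297 tz [ 0.002  0.001 -1.   ] F [ 3.2  3.2 -3.6] M [ 0.51 -0.64  0.18] w 22.9 q6 [-0.23  0.58  1.62  0.    0.93 -0.96]
```

Run:
```python
from h import *
snap("wrist","w2",crop=(100,150,420,384),scale=2)
```

```text
(no output)
```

View pics/w2.png

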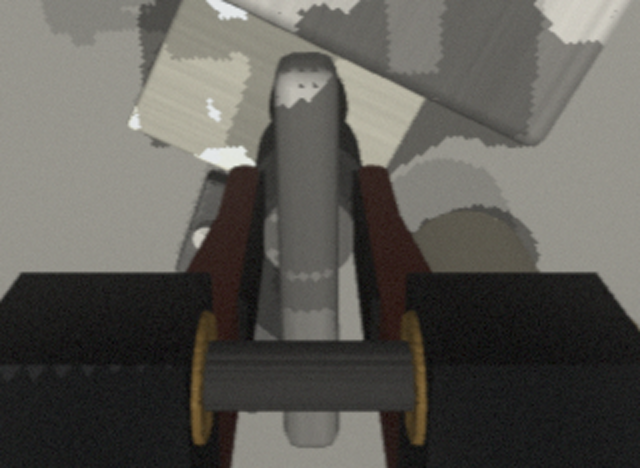

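The fingers are holding the round hub below the bar, about 23 mm wide. The bar itself is aligned and turned with them, so I'll regrip 10 mm higher, on the bar.

>>> {"name": "send_rows", "arguments": {"commands": [{"translation":[0,0,0],"twist":[0,0,0]},{"translation":[0,0,0],"twist":[0,0,0]},{"translation":[0,0,0],"twist":[0,0,0]},{"translation":[0,0,0.02],"twist":[0,0,0]},{"translation":[0,0,0.05],"twist":[0,0,0]},{"translation":[0,0,0.08],"twist":[0,0,0]},{"translation":[0,0,0.1],"twist":[0,0,0]},{"translation":[0,0,0.1],"twist":[0,0,0]},{"translation":[0,0,0.1],"twist":[0,0,0]},{"translation":[0,0,0.1],"twist":[0,0,0]}], "grip": 0.2}}

```text
t: 9.2
ee_pos: [639.1, -138.1, 313.1]
orientation: [-1.285, -2.867, 0.0]
ft_force: [-0.1, 0.3, -0.7]
width: 34.9
```

>>> {"name": "send_rows", "arguments": {"commands": [{"translation":[0,0,0],"twist":[0,0,0]},{"translation":[0,0,0],"twist":[0,0,0]},{"translation":[0,0,0],"twist":[0,0,0]},{"translation":[0,0,0],"twist":[0,0,0]},{"translation":[0,0,0],"twist":[0,0,0]},{"translation":[0,0,0],"twist":[0,0,-0.1]},{"translation":[0,0,0],"twist":[0,0,-0.2]},{"translation":[0,0,0],"twist":[0,0,-0.3]},{"translation":[0,0,0],"twist":[0,0,-0.4]},{"translation":[0,0,-0.005],"twist":[0,0,-0.5]}], "grip": 1}}

```text
t: 10.2
ee_pos: [640.5, -136.8, 312.6]
orientation: [1.634, 2.681, 0.005]
ft_force: [7.8, 6.9, -3.6]
width: 13.7
```

```bash
python3 -c "
from h import *
st()"
```

```text
t 10.2 pos [ 640.5 -136.8  312.6] yaw 2.047 tz [ 0.004  0.002 -1.   ] F [ 7.8  6.9 -3.6] M [ 1.17 -1.23  0.24] w 13.7 q6 [-0.23  0.57  1.62  0.    0.95 -0.71]
```

>>> {"name": "send_rows", "arguments": {"commands": [{"translation":[0.01,0.01,0],"twist":[0,0,-0.1]},{"translation":[0.01,0.01,0],"twist":[0,0,-0.2]},{"translation":[0.01,0.01,0],"twist":[0,0,-0.3]},{"translation":[0.01,0.01,-0.005],"twist":[0,0,-0.4]},{"translation":[0.01,0.01,-0.005],"twist":[0,0,-0.5]},{"translation":[0.01,0.01,-0.005],"twist":[0,0,-0.6]},{"translation":[0.01,0.01,-0.01],"twist":[0,0,-0.7]},{"translation":[0.01,0.01,-0.01],"twist":[0,0,-0.8]},{"translation":[0.01,0.01,-0.01],"twist":[0,0,-0.9]},{"translation":[0.01,0.01,-0.01],"twist":[0,0,-1]}]}}

```text
t: 11.2
ee_pos: [642.4, -136.1, 311.7]
orientation: [2.244, 2.192, 0.009]
ft_force: [14.0, 5.5, -11.3]
width: 13.5
```

```bash
python3 -c "
from h import *
st()"
```

```text
t 11.2 pos [ 642.4 -136.1  311.7] yaw 1.547 tz [ 0.007  0.001 -1.   ] F [ 14.    5.5 -11.3] M [ 0.87 -2.22  0.23] w 13.5 q6 [-0.23  0.58  1.62  0.    0.94 -0.21]
```

>>> {"name": "send_rows", "arguments": {"commands": [{"translation":[0.02,0.005,-0.01],"twist":[0,0,-0.1]},{"translation":[0.025,0.005,-0.01],"twist":[0,0,-0.2]},{"translation":[0.025,0.005,-0.01],"twist":[0,0,-0.3]},{"translation":[0.025,0.005,-0.015],"twist":[0,0,-0.4]},{"translation":[0.025,0.005,-0.015],"twist":[0,0,-0.5]},{"translation":[0.025,0.005,-0.015],"twist":[0,0,-0.6]},{"translation":[0.025,0.005,-0.02],"twist":[0,0,-0.7]},{"translation":[0.025,0.005,-0.02],"twist":[0,0,-0.8]},{"translation":[0.025,0.005,-0.02],"twist":[0,0,-0.9]},{"translation":[0.025,0.005,-0.02],"twist":[0,0,-1]}]}}

```text
t: 12.2
ee_pos: [644.8, -136.4, 310.6]
orientation: [2.717, 1.569, 0.009]
ft_force: [11.0, 0.9, -5.0]
width: 13.8
```

```bash
python3 -c "
from h import *
st()"
```

```text
t 12.2 pos [ 644.8 -136.4  310.6] yaw 1.047 tz [ 0.007 -0.001 -1.   ] F [11.   0.9 -5. ] M [ 0.13 -1.64  0.28] w 13.8 q6 [-0.23  0.58  1.61  0.    0.94  0.3 ]
```

>>> {"name": "send_rows", "arguments": {"commands": [{"translation":[0.01,-0.005,0],"twist":[0,0,-0.1]},{"translation":[0.02,-0.01,0],"twist":[0,0,-0.2]},{"translation":[0.02,-0.01,-0.005],"twist":[0,0,-0.3]},{"translation":[0.02,-0.01,-0.01],"twist":[0,0,-0.4]},{"translation":[0.02,-0.01,-0.01],"twist":[0,0,-0.5]},{"translation":[0.02,-0.01,-0.01],"twist":[0,0,-0.6]},{"translation":[0.02,-0.01,-0.01],"twist":[0,0,-0.6]},{"translation":[0.02,-0.01,-0.01],"twist":[0,0,-0.6]},{"translation":[0.02,-0.01,-0.01],"twist":[0,0,-0.6]},{"translation":[0.02,-0.01,-0.01],"twist":[0,0,-0.6]}]}}

```text
t: 13.2
ee_pos: [646.4, -137.5, 310.0]
orientation: [2.922, 1.148, 0.008]
ft_force: [7.2, 1.5, 2.5]
width: 13.5
```

```bash
python3 -c "
from h import *
st()"
```

```text
t 13.2 pos [ 646.4 -137.5  310. ] yaw 0.749 tz [ 0.006 -0.001 -1.   ] F [7.2 1.5 2.5] M [ 0.27 -0.84  0.06] w 13.5 q6 [-0.23  0.58  1.61  0.    0.95  0.59]
```

>>> {"name": "send_rows", "arguments": {"commands": [{"translation":[0.01,-0.01,0],"twist":[0,0,-0.1]},{"translation":[0.01,-0.01,0],"twist":[0,0,-0.2]},{"translation":[0.01,-0.01,-0.003],"twist":[0,0,-0.3]},{"translation":[0.01,-0.01,-0.005],"twist":[0,0,-0.4]},{"translation":[0.01,-0.01,-0.005],"twist":[0,0,-0.5]},{"translation":[0.01,-0.01,-0.005],"twist":[0,0,-0.55]},{"translation":[0.01,-0.01,-0.005],"twist":[0,0,-0.6]},{"translation":[0.01,-0.01,-0.005],"twist":[0,0,-0.65]},{"translation":[0.01,-0.01,-0.005],"twist":[0,0,-0.7]},{"translation":[0.01,-0.01,-0.005],"twist":[0,0,-0.75]}]}}

```text
t: 14.2
ee_pos: [647.4, -138.9, 309.4]
orientation: [3.084, 0.583, 0.009]
ft_force: [7.3, -2.2, -0.3]
width: 13.5
```

```bash
python3 -c "
from h import *
st()"
```

```text
t 14.2 pos [ 647.4 -138.9  309.4] yaw 0.374 tz [ 0.006 -0.002 -1.   ] F [ 7.3 -2.2 -0.3] M [-0.21 -0.97  0.33] w 13.5 q6 [-0.23  0.59  1.6  -0.    0.95  0.97]
```

>>> {"name": "send_rows", "arguments": {"commands": [{"translation":[0.005,-0.01,0],"twist":[0,0,-0.05]},{"translation":[0.005,-0.01,0],"twist":[0,0,-0.1]},{"translation":[0.005,-0.01,0],"twist":[0,0,-0.15]},{"translation":[0.005,-0.01,0],"twist":[0,0,-0.2]},{"translation":[0.005,-0.01,-0.003],"twist":[0,0,-0.25]},{"translation":[0.005,-0.01,-0.003],"twist":[0,0,-0.3]},{"translation":[0.005,-0.01,-0.003],"twist":[0,0,-0.35]},{"translation":[0.005,-0.01,-0.003],"twist":[0,0,-0.4]},{"translation":[0.005,-0.01,-0.005],"twist":[0,0,-0.45]},{"translation":[0.005,-0.01,-0.005],"twist":[0,0,-0.5]}]}}

```text
t: 15.2
ee_pos: [647.0, -139.6, 309.2]
orientation: [3.134, 0.195, 0.004]
ft_force: [1.4, 0.2, 10.1]
width: 16.8
```

Run:
```python
from h import *
st(); snap("wrist","w3",crop=(100,110,420,384),scale=2)
```

```text
t 15.2 pos [ 647.  -139.6  309.2] yaw 0.124 tz [ 0.003 -0.001 -1.   ] F [ 1.4  0.2 10.1] M [-0.04  0.04  0.82] w 16.8 q6 [-0.23  0.59  1.6  -0.    0.95  1.22]
```

View pics/w3.png

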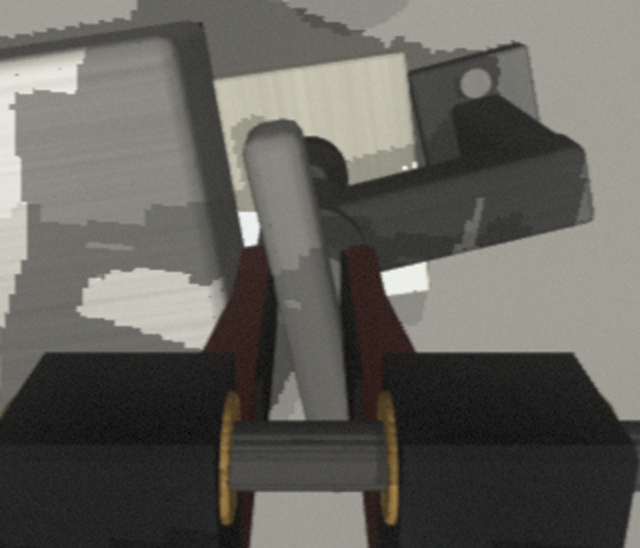

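Hard stop reached: Mz jumped to 0.82 N·m and the bar lags the jaws by about 10°, so the clamp is snug. I'll release, lift and move toward the cup.

>>> {"name": "send_rows", "arguments": {"commands": [{"translation":[0,0,0],"twist":[0,0,0.1]},{"translation":[0,0,0],"twist":[0,0,0.1]},{"translation":[0,0,0],"twist":[0,0,0.1]},{"translation":[0,0,0],"twist":[0,0,0.1]},{"translation":[0,0,0.1],"twist":[0,0,0.1]},{"translation":[0,0,0.2],"twist":[0,0,0.1]},{"translation":[0,0,0.3],"twist":[0,0,0.1]},{"translation":[0,0,0.4],"twist":[0,0,0.1]},{"translation":[0,0,0.5],"twist":[0,0,0.1]},{"translation":[0,0,0.6],"twist":[0,0,0.1]}], "grip": -1}}

```text
t: 16.25
ee_pos: [646.2, -139.6, 368.9]
orientation: [3.13, 0.273, 0.001]
ft_force: [0.0, 0.0, 0.1]
width: 87.3
```

>>> {"name": "send_rows", "arguments": {"commands": [{"translation":[-0.02,0.1,0.1],"twist":[0,0,0.02]},{"translation":[-0.08,0.2,0.2],"twist":[0,0,0.04]},{"translation":[-0.12,0.3,0.3],"twist":[0,0,0.06]},{"translation":[-0.16,0.4,0.4],"twist":[0,0,0.08]},{"translation":[-0.2,0.5,0.4],"twist":[0,0,0.1]},{"translation":[-0.24,0.6,0.4],"twist":[0,0,0.12]},{"translation":[-0.28,0.7,0.4],"twist":[0,0,0.14]},{"translation":[-0.32,0.8,0.4],"twist":[0,0,0.16]},{"translation":[-0.36,0.9,0.4],"twist":[0,0,0.18]},{"translation":[-0.4,1,0.4],"twist":[0,0,0.2]}]}}

```text
t: 17.25
ee_pos: [605.8, -38.8, 407.4]
orientation: [-3.112, -0.43, 0.001]
ft_force: [0.1, 0.0, 0.6]
width: 87.8
```

>>> {"name": "send_rows", "arguments": {"commands": [{"translation":[-0.05,0.1,0],"twist":[0,0,0]},{"translation":[-0.1,0.2,0],"twist":[0,0,0]},{"translation":[-0.15,0.3,0],"twist":[0,0,0]},{"translation":[-0.2,0.4,0],"twist":[0,0,0]},{"translation":[-0.25,0.5,0],"twist":[0,0,0]},{"translation":[-0.3,0.6,0],"twist":[0,0,0]},{"translation":[-0.35,0.7,0],"twist":[0,0,0]},{"translation":[-0.4,0.8,0],"twist":[0,0,0]},{"translation":[-0.45,0.9,0],"twist":[0,0,0]},{"translation":[-0.5,1,0],"twist":[0,0,0]}]}}

```text
t: 18.25
ee_pos: [555.8, 61.2, 407.7]
orientation: [3.112, 0.429, 0.0]
ft_force: [-0.2, 0.3, 0.5]
width: 88.0
```

>>> {"name": "send_rows", "arguments": {"commands": [{"translation":[-0.07,0.1,0],"twist":[0,0,0]},{"translation":[-0.14,0.2,0],"twist":[0,0,0]},{"translation":[-0.21,0.3,0],"twist":[0,0,0]},{"translation":[-0.28,0.4,0],"twist":[0,0,0]},{"translation":[-0.35,0.5,0],"twist":[0,0,0]},{"translation":[-0.42,0.6,0],"twist":[0,0,0]},{"translation":[-0.49,0.7,0],"twist":[0,0,0]},{"translation":[-0.56,0.8,0],"twist":[0,0,0]},{"translation":[-0.63,0.9,0],"twist":[0,0,0]},{"translation":[-0.7,1,0],"twist":[0,0,0]}]}}

```text
t: 19.25
ee_pos: [485.6, 161.3, 407.7]
orientation: [-3.112, -0.429, 0.0]
ft_force: [0.3, 0.4, 0.8]
width: 87.6
```

>>> {"name": "send_rows", "arguments": {"commands": [{"translation":[-0.07,0.1,0],"twist":[0,0,0]},{"translation":[-0.14,0.2,0],"twist":[0,0,0]},{"translation":[-0.21,0.3,0],"twist":[0,0,0]},{"translation":[-0.28,0.4,0],"twist":[0,0,0]},{"translation":[-0.35,0.5,0],"twist":[0,0,0]},{"translation":[-0.42,0.6,0],"twist":[0,0,0]},{"translation":[-0.49,0.7,0],"twist":[0,0,0]},{"translation":[-0.56,0.8,0],"twist":[0,0,0]},{"translation":[-0.63,0.9,0],"twist":[0,0,0]},{"translation":[-0.7,1,0],"twist":[0,0,0]}]}}

```text
t: 20.25
ee_pos: [415.6, 261.2, 407.7]
orientation: [3.112, 0.429, -0.0]
ft_force: [-0.8, -0.2, 0.1]
width: 87.7
```

Run:
```python
from h import *
st(); snap("wrist","w4",scale=1.5)
print(w2pix("w4",(455,302,150))*1.5)
```

```text
t 20.25 pos [415.6 261.2 407.7] yaw 0.274 tz [-0. -0. -1.] F [-0.8 -0.2  0.1] M [-0.    0.02  0.04] w 87.7 q6 [0.54 0.22 1.92 0.   1.   1.83]
[321.9 209.7]
```

View pics/w4.png

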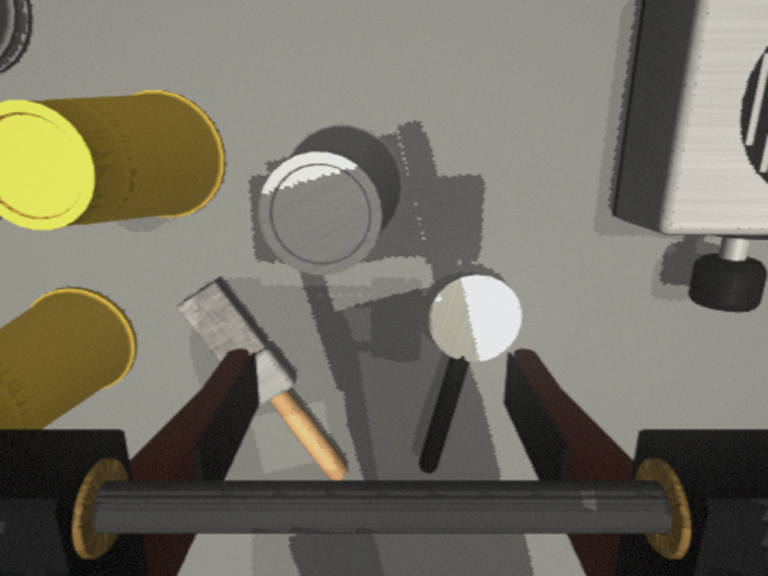

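The grey cup's top disc is at (321,213) shown px, against a predicted (322,210), so it agrees. The knob head is at about (728,282), and the dryer front is level in the image, so the yaw matches.

Run:
```python
from h import *
g=lambda u,v,z:pix2w("w4",(u+.5)/1.5-.5,(v+.5)/1.5-.5,z)
print("cup",g(321,213,150),"knob",g(726,285,60),"front-left corner",g(662,234,75),"left face base",g(614,212,0))
```

```text
cup [453.5 302.2 150. ] knob [464.7  34.8  60. ] front-left corner [485.4 100.   75. ] left face base [489.   98.3   0. ]
```

>>> {"name": "send_rows", "arguments": {"commands": [{"translation":[0.1,0.1,0],"twist":[0,0,0]},{"translation":[0.2,0.2,0],"twist":[0,0,0]},{"translation":[0.3,0.3,0],"twist":[0,0,0]},{"translation":[0.385,0.41,0],"twist":[0,0,0]},{"translation":[0.385,0.41,-0.1],"twist":[0,0,0]},{"translation":[0.385,0.41,-0.2],"twist":[0,0,0]},{"translation":[0.385,0.41,-0.3],"twist":[0,0,0]},{"translation":[0.385,0.41,-0.4],"twist":[0,0,0]},{"translation":[0.385,0.41,-0.5],"twist":[0,0,0]},{"translation":[0.385,0.41,-0.6],"twist":[0,0,0]}]}}

```text
t: 21.3
ee_pos: [454.5, 301.2, 346.8]
orientation: [3.112, 0.428, -0.0]
ft_force: [-0.6, 0.3, 0.1]
width: 87.8
```

>>> {"name": "send_rows", "arguments": {"commands": [{"translation":[0,0,-0.1],"twist":[0,0,0]},{"translation":[0,0,-0.2],"twist":[0,0,0]},{"translation":[0,0,-0.3],"twist":[0,0,0]},{"translation":[0,0,-0.4],"twist":[0,0,0]},{"translation":[0,0,-0.5],"twist":[0,0,0]},{"translation":[0,0,-0.5],"twist":[0,0,0]},{"translation":[0,0,-0.5],"twist":[0,0,0]},{"translation":[0,0,-0.5],"twist":[0,0,0]},{"translation":[0,0,-0.5],"twist":[0,0,0]},{"translation":[0,0,-0.5],"twist":[0,0,0]}]}}

```text
t: 22.3
ee_pos: [454.8, 301.5, 298.1]
orientation: [-3.112, -0.429, -0.001]
ft_force: [-0.1, 0.4, 0.3]
width: 87.9
```

>>> {"name": "send_rows", "arguments": {"commands": [{"translation":[0,0,0],"twist":[0,0,0]},{"translation":[0,0,0],"twist":[0,0,0]},{"translation":[0,0,0],"twist":[0,0,0]},{"translation":[0,0,0],"twist":[0,0,0]},{"translation":[0,0,0],"twist":[0,0,0]},{"translation":[0,0,0],"twist":[0,0,0]},{"translation":[0,0,0],"twist":[0,0,0]},{"translation":[0,0,0.02],"twist":[0,0,0]},{"translation":[0,0,0.06],"twist":[0,0,0]},{"translation":[0,0,0.1],"twist":[0,0,0]}], "grip": 1}}

```text
t: 23.3
ee_pos: [454.6, 301.2, 307.6]
orientation: [3.112, 0.429, -0.001]
ft_force: [0.9, 0.2, -2.9]
width: 64.9
```

```bash
python3 -c "
from h import *
st()"
```

```text
t 23.3 pos [454.6 301.2 307.6] yaw 0.274 tz [-0.001 -0.001 -1.   ] F [ 0.9  0.2 -2.9] M [ 0.05 -0.04  0.03] w 64.9 q6 [ 0.56  0.44  1.87 -0.    0.83  1.86]
```

>>> {"name": "send_rows", "arguments": {"commands": [{"translation":[0,0,0.1],"twist":[0,0,0]},{"translation":[0,0,0.2],"twist":[0,0,0]},{"translation":[0,0,0.3],"twist":[0,0,0]},{"translation":[0,0,0.4],"twist":[0,0,0]},{"translation":[0,0,0.5],"twist":[0,0,0]},{"translation":[0,0,0.6],"twist":[0,0,0]},{"translation":[0,0,0.7],"twist":[0,0,0]},{"translation":[0,0,0.8],"twist":[0,0,0]},{"translation":[0,0,0.9],"twist":[0,0,0]},{"translation":[0,0,0.97],"twist":[0,0,0]}]}}

```text
t: 24.3
ee_pos: [454.8, 301.5, 405.8]
orientation: [-3.112, -0.429, -0.001]
ft_force: [-0.1, -0.1, -2.1]
width: 65.1
```

>>> {"name": "send_rows", "arguments": {"commands": [{"translation":[0.02,-0.05,0],"twist":[0,0,0]},{"translation":[0.07,-0.14,0],"twist":[0,0,0]},{"translation":[0.12,-0.24,0],"twist":[0,0,0]},{"translation":[0.17,-0.34,0],"twist":[0,0,0]},{"translation":[0.22,-0.44,0],"twist":[0,0,0]},{"translation":[0.27,-0.54,0],"twist":[0,0,0]},{"translation":[0.32,-0.64,0],"twist":[0,0,0]},{"translation":[0.37,-0.74,0],"twist":[0,0,0]},{"translation":[0.42,-0.84,0],"twist":[0,0,0]},{"translation":[0.47,-0.94,0],"twist":[0,0,0]}]}}

```text
t: 25.3
ee_pos: [502.1, 206.6, 404.7]
orientation: [-3.112, -0.429, -0.0]
ft_force: [0.6, 0.5, -2.3]
width: 65.2
```

>>> {"name": "send_rows", "arguments": {"commands": [{"translation":[0.05,-0.1,0],"twist":[0,0,0]},{"translation":[0.1,-0.2,0],"twist":[0,0,0]},{"translation":[0.15,-0.3,0],"twist":[0,0,0]},{"translation":[0.2,-0.4,0],"twist":[0,0,0]},{"translation":[0.25,-0.5,0],"twist":[0,0,0]},{"translation":[0.3,-0.6,0],"twist":[0,0,0]},{"translation":[0.35,-0.7,0],"twist":[0,0,0]},{"translation":[0.4,-0.8,0],"twist":[0,0,0]},{"translation":[0.45,-0.9,0],"twist":[0,0,0]},{"translation":[0.5,-1,0],"twist":[0,0,0]}]}}

```text
t: 26.3
ee_pos: [552.1, 106.6, 404.6]
orientation: [3.112, 0.429, -0.0]
ft_force: [-0.3, 0.7, -3.6]
width: 64.9
```

>>> {"name": "send_rows", "arguments": {"commands": [{"translation":[0.05,-0.1,0],"twist":[0,0,0]},{"translation":[0.1,-0.2,0],"twist":[0,0,0]},{"translation":[0.15,-0.3,0],"twist":[0,0,0]},{"translation":[0.2,-0.4,0],"twist":[0,0,0]},{"translation":[0.25,-0.5,0],"twist":[0,0,0]},{"translation":[0.3,-0.6,0],"twist":[0,0,0]},{"translation":[0.36,-0.68,0],"twist":[0,0,0]},{"translation":[0.37,-0.73,0],"twist":[0,0,0]},{"translation":[0.37,-0.73,-0.05],"twist":[0,0,0]},{"translation":[0.37,-0.73,-0.1],"twist":[0,0,0]}]}}

```text
t: 27.3
ee_pos: [588.5, 34.4, 394.3]
orientation: [-3.112, -0.428, 0.0]
ft_force: [-0.1, -0.6, -3.1]
width: 65.1
```

Run:
```python
from h import *
st(); snap("wrist","w5",scale=1.5)
```

```text
t 27.3 pos [588.5  34.4 394.3] yaw 0.274 tz [-0.  0. -1.] F [-0.1 -0.6 -3.1] M [ 0.05  0.02 -0.03] w 65.1 q6 [0.04 0.38 1.72 0.   1.04 1.34]
```

View pics/w5.png

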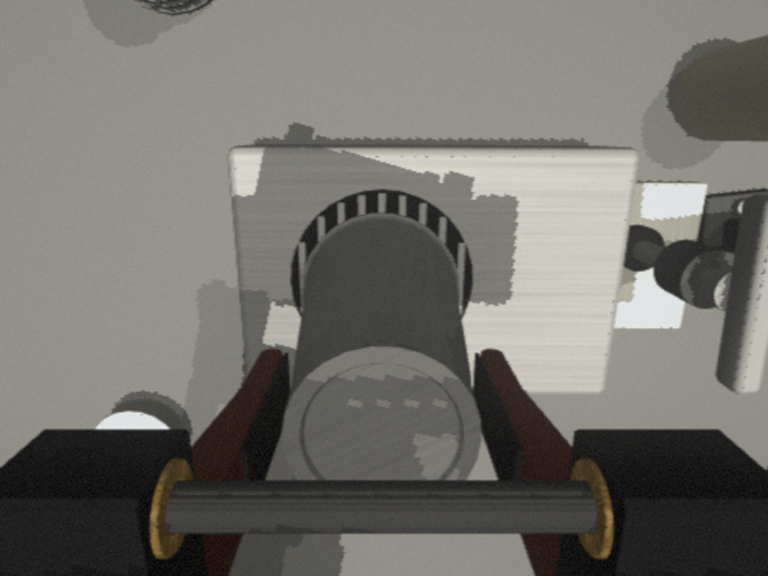

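The cup is held upright. The grille spans x 291–472 (centre 381) with its far edge at row 190. The cup rim's far edge is at about (380,214), centred sideways. Now I'll check fore–aft.

Run:
```python
from h import *
g=lambda u,v,z:pix2w("w5",(u+.5)/1.5-.5,(v+.5)/1.5-.5,z)
ax=np.array([np.cos(.272),np.sin(.272),0])
a=g(381,190,76);b=g(380,214,96)
print("grille c",a-56*ax,"cup c",b-45*ax, "sides",(g(291,272,76)+g(472,272,76))/2)
```

```text
grille c [584.35881165  34.65512715  76.        ] cup c [584.25440222  35.11037003  96.        ] sides [591.05  36.15  76.  ]
```

>>> {"name": "send_rows", "arguments": {"commands": [{"translation":[0,0,-0.04],"twist":[0,0,0]},{"translation":[0,0,-0.08],"twist":[0,0,0]},{"translation":[0,0,-0.12],"twist":[0,0,0]},{"translation":[0,0,-0.15],"twist":[0,0,0]},{"translation":[0,0,-0.17],"twist":[0,0,0]},{"translation":[0,0,-0.18],"twist":[0,0,0]},{"translation":[0,0,-0.19],"twist":[0,0,0]},{"translation":[0,0,-0.195],"twist":[0,0,0]},{"translation":[0,0,-0.2],"twist":[0,0,0]},{"translation":[0,0,-0.205],"twist":[0,0,0]}]}}

```text
t: 28.35
ee_pos: [588.7, 34.4, 374.2]
orientation: [3.112, 0.429, 0.0]
ft_force: [-0.6, 0.1, -2.8]
width: 65.1
```

```bash
python3 -c "
from h import *
st()"
```

```text
t 28.35 pos [588.7  34.4 374.2] yaw 0.274 tz [ 0. -0. -1.] F [-0.6  0.1 -2.8] M [ 0.    0.   -0.03] w 65.1 q6 [ 0.04  0.41  1.73 -0.    1.    1.34]
```

>>> {"name": "send_rows", "arguments": {"commands": [{"translation":[0,0,-0.004],"twist":[0,0,0]},{"translation":[0,0,-0.008],"twist":[0,0,0]},{"translation":[0,0,-0.012],"twist":[0,0,0]},{"translation":[0,0,-0.015],"twist":[0,0,0]},{"translation":[0,0,-0.015],"twist":[0,0,0]},{"translation":[0,0,-0.015],"twist":[0,0,0]},{"translation":[0,0,-0.015],"twist":[0,0,0]},{"translation":[0,0,-0.015],"twist":[0,0,0]},{"translation":[0,0,-0.015],"twist":[0,0,0]},{"translation":[0,0,-0.015],"twist":[0,0,0]}]}}

```text
t: 29.35
ee_pos: [588.7, 34.4, 372.8]
orientation: [-3.112, -0.429, -0.0]
ft_force: [-0.7, 0.1, 0.0]
width: 65.1
```

```bash
python3 -c "
from h import *
st()"
```

```text
t 29.35 pos [588.7  34.4 372.8] yaw 0.274 tz [ 0.  0. -1.] F [-0.7  0.1  0. ] M [ 0.07  0.04 -0.01] w 65.1 q6 [0.04 0.41 1.73 0.   1.   1.34]
```

>>> {"name": "send_rows", "arguments": {"commands": [{"translation":[0,0,0],"twist":[0,0,0]},{"translation":[0,0,0],"twist":[0,0,0]},{"translation":[0,0,0],"twist":[0,0,0]},{"translation":[0,0,0],"twist":[0,0,0]},{"translation":[0,0,0.1],"twist":[0,0,0]},{"translation":[0,0,0.2],"twist":[0,0,0]},{"translation":[0,0,0.3],"twist":[0,0,0]},{"translation":[0,0,0.4],"twist":[0,0,0]},{"translation":[0,0,0.5],"twist":[0,0,0]},{"translation":[0,0,0.6],"twist":[0,0,0]}], "grip": -1}}

```text
t: 30.35
ee_pos: [588.7, 34.4, 433.8]
orientation: [3.112, 0.429, 0.001]
ft_force: [0.7, -0.4, 0.9]
width: 88.1
```

>>> {"name": "send_rows", "arguments": {"commands": [{"translation":[0,0,0.05],"twist":[0,0,0]},{"translation":[-0.1,-0.01,0.05],"twist":[0,0,0]},{"translation":[-0.2,-0.02,0.05],"twist":[0,0,0]},{"translation":[-0.3,-0.03,0.05],"twist":[0,0,0]},{"translation":[-0.4,-0.05,0.05],"twist":[0,0,0]},{"translation":[-0.5,-0.06,0.05],"twist":[0,0,0]},{"translation":[-0.6,-0.08,0.05],"twist":[0,0,0]},{"translation":[-0.7,-0.09,0.05],"twist":[0,0,0]},{"translation":[-0.85,-0.1,0.05],"twist":[0,0,0]},{"translation":[-1,-0.12,0.05],"twist":[0,0,0]}]}}

```text
t: 31.35
ee_pos: [487.7, 22.4, 437.6]
orientation: [-3.112, -0.429, 0.0]
ft_force: [0.9, 0.1, 0.5]
width: 87.9
```

>>> {"name": "send_rows", "arguments": {"commands": [{"translation":[-0.1,-0.01,0],"twist":[0,0,0]},{"translation":[-0.2,-0.02,-0.05],"twist":[0,0,0]},{"translation":[-0.3,-0.03,-0.1],"twist":[0,0,0]},{"translation":[-0.4,-0.05,-0.15],"twist":[0,0,0]},{"translation":[-0.5,-0.06,-0.2],"twist":[0,0,0]},{"translation":[-0.6,-0.08,-0.25],"twist":[0,0,0]},{"translation":[-0.7,-0.09,-0.3],"twist":[0,0,0]},{"translation":[-0.8,-0.1,-0.35],"twist":[0,0,0]},{"translation":[-0.9,-0.12,-0.4],"twist":[0,0,0]},{"translation":[-0.9,-0.12,-0.4],"twist":[0,0,0]}]}}

```text
t: 32.35
ee_pos: [397.2, 10.3, 396.9]
orientation: [-3.112, -0.428, 0.003]
ft_force: [0.2, 0.3, 0.3]
width: 87.7
```

Run:
```python
from h import *
st(); snap("wrist","w6",scale=1.5)
```

```text
t 32.35 pos [397.2  10.3 396.9] yaw 0.274 tz [-0.002  0.    -1.   ] F [0.2 0.3 0.3] M [-0.01 -0.02  0.03] w 87.7 q6 [-0.    0.09  2.11 -0.    0.94  1.29]
```

View pics/w6.png

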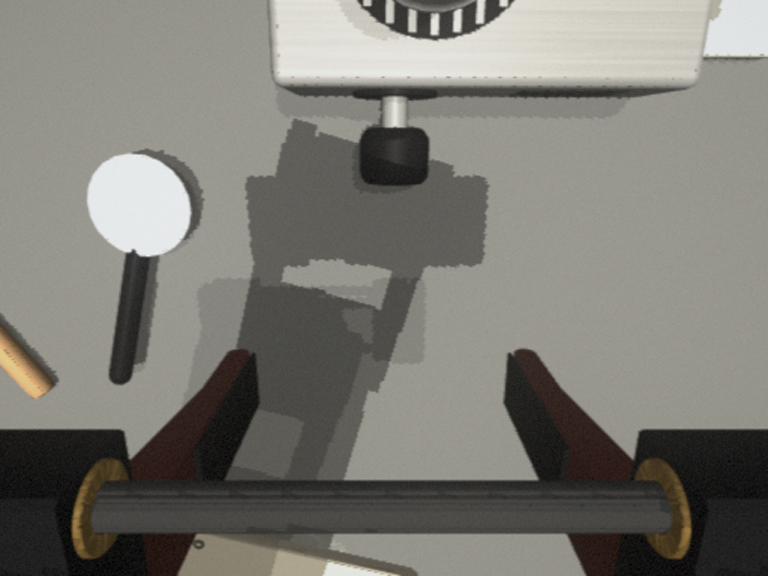

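The knob head spans x 360–428 (centre 394) and y 127–185. The dryer's front top edge is at row ~85. The cup rim is visible on the grille at about (432,5).

Run:
```python
from h import *
g=lambda u,v,z:pix2w("w6",(u+.5)/1.5-.5,(v+.5)/1.5-.5,z)
print("cam",np.load("pics/w6.npz")["T"][:3,3])
print("sides z43",g(360,150,43),g(428,150,43),"rear z60",g(394,127,60),"front z43/60",g(394,185,43),g(394,185,60),"edge",g(394,86,75))
ax=np.array([np.cos(.272),np.sin(.272),0])
o=ctrl.get_obs()["ee_pos"]
for p in (g(360,150,43),g(428,150,43),g(394,127,60),g(394,185,60),g(394,185,43),g(394,86,75)): d=p-o; print("fwd",d@ax,"left",d@np.array([-ax[1],ax[0],0]))
```

```text
cam [475.57133694  33.24375185 375.92744493]
sides z43 [463.3  44.1  43. ] [474.9   2.6  43. ] rear z60 [482.1  27.5  60. ] front z43/60 [448.2  17.3  43. ] [449.6  18.1  60. ] edge [502.5  33.7  75. ]
fwd 71.85368242609226 left 15.042132183453267
fwd 71.87788888429913 left -28.048579275599955
fwd 85.50277977868221 left -5.998355963439202
fwd 51.67223645260647 left -6.321370301375252
fwd 50.108779988789564 left -6.71583688519347
fwd 106.8184664584949 left -5.506928076506096
```

The wrist camera mount leads by about 82 mm toward the cup, so at knob height it could touch the cup. There is time to spare, so I'll turn the tool half a turn (camera side away from the dryer) while descending clear of everything, then go to the knob.

>>> {"name": "send_rows", "arguments": {"commands": [{"translation":[0,0,-0.02],"twist":[0,0,0.1]},{"translation":[0,0,-0.05],"twist":[0,0,0.2]},{"translation":[0,0,-0.07],"twist":[0,0,0.3]},{"translation":[0,0,-0.1],"twist":[0,0,0.4]},{"translation":[0,0,-0.12],"twist":[0,0,0.5]},{"translation":[0,0,-0.15],"twist":[0,0,0.6]},{"translation":[0,0,-0.17],"twist":[0,0,0.7]},{"translation":[0,0,-0.2],"twist":[0,0,0.8]},{"translation":[0,0,-0.22],"twist":[0,0,0.9]},{"translation":[0,0,-0.25],"twist":[0,0,1]}]}}

```text
t: 33.4
ee_pos: [399.4, 10.4, 373.0]
orientation: [2.908, 1.188, 0.002]
ft_force: [-0.2, -0.4, 0.2]
width: 87.7
```

>>> {"name": "send_rows", "arguments": {"commands": [{"translation":[0,0,-0.02],"twist":[0,0,0.1]},{"translation":[0,0,-0.05],"twist":[0,0,0.2]},{"translation":[0,0,-0.07],"twist":[0,0,0.3]},{"translation":[0,0,-0.1],"twist":[0,0,0.4]},{"translation":[0,0,-0.12],"twist":[0,0,0.5]},{"translation":[0,0,-0.15],"twist":[0,0,0.6]},{"translation":[0,0,-0.17],"twist":[0,0,0.7]},{"translation":[0,0,-0.2],"twist":[0,0,0.8]},{"translation":[0,0,-0.22],"twist":[0,0,0.9]},{"translation":[0,0,-0.25],"twist":[0,0,1]}]}}

```text
t: 34.4
ee_pos: [399.5, 10.5, 347.9]
orientation: [2.523, 1.871, 0.002]
ft_force: [-0.1, -0.9, -0.3]
width: 88.0
```

>>> {"name": "send_rows", "arguments": {"commands": [{"translation":[0,0,-0.02],"twist":[0,0,0.1]},{"translation":[0,0,-0.05],"twist":[0,0,0.2]},{"translation":[0,0,-0.07],"twist":[0,0,0.3]},{"translation":[0,0,-0.1],"twist":[0,0,0.4]},{"translation":[0,0,-0.12],"twist":[0,0,0.5]},{"translation":[0,0,-0.15],"twist":[0,0,0.6]},{"translation":[0,0,-0.17],"twist":[0,0,0.7]},{"translation":[0,0,-0.2],"twist":[0,0,0.8]},{"translation":[0,0,-0.22],"twist":[0,0,0.9]},{"translation":[0,0,-0.25],"twist":[0,0,1]}]}}

```text
t: 35.4
ee_pos: [399.5, 10.4, 322.9]
orientation: [1.982, 2.436, 0.001]
ft_force: [-0.3, 0.5, 0.0]
width: 87.2
```

>>> {"name": "send_rows", "arguments": {"commands": [{"translation":[0,0,-0.02],"twist":[0,0,0.1]},{"translation":[0,0,-0.05],"twist":[0,0,0.2]},{"translation":[0,0,-0.07],"twist":[0,0,0.3]},{"translation":[0,0,-0.1],"twist":[0,0,0.4]},{"translation":[0,0,-0.12],"twist":[0,0,0.5]},{"translation":[0,0,-0.15],"twist":[0,0,0.6]},{"translation":[0,0,-0.17],"twist":[0,0,0.7]},{"translation":[0,0,-0.2],"twist":[0,0,0.8]},{"translation":[0,0,-0.22],"twist":[0,0,0.9]},{"translation":[0,0,-0.25],"twist":[0,0,1]}]}}

```text
t: 36.4
ee_pos: [399.6, 10.5, 297.9]
orientation: [1.317, 2.851, 0.001]
ft_force: [0.4, -0.0, 0.5]
width: 88.1
```

>>> {"name": "send_rows", "arguments": {"commands": [{"translation":[0,0,-0.02],"twist":[0,0,0.1]},{"translation":[0,0,-0.05],"twist":[0,0,0.2]},{"translation":[0,0,-0.07],"twist":[0,0,0.3]},{"translation":[0,0,-0.1],"twist":[0,0,0.4]},{"translation":[0,0,-0.12],"twist":[0,0,0.5]},{"translation":[0,0,-0.15],"twist":[0,0,0.6]},{"translation":[0,0,-0.17],"twist":[0,0,0.7]},{"translation":[0,0,-0.2],"twist":[0,0,0.8]},{"translation":[0,0,-0.22],"twist":[0,0,0.9]},{"translation":[0,0,-0.25],"twist":[0,0,1]}]}}

```text
t: 37.4
ee_pos: [399.6, 10.4, 272.8]
orientation: [0.571, 3.088, 0.0]
ft_force: [-0.8, 0.8, -0.7]
width: 87.7
```

>>> {"name": "send_rows", "arguments": {"commands": [{"translation":[0,0,0],"twist":[0,0,0.13]},{"translation":[0,0,0],"twist":[0,0,0.26]},{"translation":[0,0,0],"twist":[0,0,0.39]},{"translation":[0,0,0],"twist":[0,0,0.52]},{"translation":[0,0,0],"twist":[0,0,0.65]},{"translation":[0,0,0],"twist":[0,0,0.78]},{"translation":[0,0,0],"twist":[0,0,0.9]},{"translation":[0,0,0],"twist":[0,0,1]},{"translation":[0,0,0],"twist":[0,0,1]},{"translation":[0,0,0],"twist":[0,0,1]}]}}

```text
t: 38.4
ee_pos: [399.2, 10.4, 272.8]
orientation: [-0.205, 3.134, -0.0]
ft_force: [0.1, 0.7, -0.7]
width: 87.7
```

```bash
python3 -c "
from h import *
st()"
```

```text
t 38.4 pos [399.2  10.4 272.8] yaw -3.011 tz [ 0.001  0.    -1.   ] F [ 0.1  0.7 -0.7] M [ 0.04 -0.12  0.03] w 87.7 q6 [-0.    0.34  2.2   0.    0.6  -1.71]
```

>>> {"name": "send_rows", "arguments": {"commands": [{"translation":[0.1,0.02,0],"twist":[0,0,0.1]},{"translation":[0.2,0.04,0],"twist":[0,0,0.2]},{"translation":[0.3,0.06,0],"twist":[0,0,0.283]},{"translation":[0.4,0.08,0],"twist":[0,0,0.283]},{"translation":[0.5,0.1,0],"twist":[0,0,0.283]},{"translation":[0.6,0.118,0],"twist":[0,0,0.283]},{"translation":[0.637,0.118,0],"twist":[0,0,0.283]},{"translation":[0.637,0.118,-0.05],"twist":[0,0,0.283]},{"translation":[0.637,0.118,-0.1],"twist":[0,0,0.283]},{"translation":[0.637,0.118,-0.15],"twist":[0,0,0.283]}]}}

```text
t: 39.4
ee_pos: [461.8, 22.1, 257.0]
orientation: [0.428, -3.111, -0.0]
ft_force: [0.3, -0.3, 0.5]
width: 88.0
```

>>> {"name": "send_rows", "arguments": {"commands": [{"translation":[0,0,-0.06],"twist":[0,0,0]},{"translation":[0,0,-0.12],"twist":[0,0,0]},{"translation":[0,0,-0.18],"twist":[0,0,0]},{"translation":[0,0,-0.24],"twist":[0,0,0]},{"translation":[0,0,-0.3],"twist":[0,0,0]},{"translation":[0,0,-0.36],"twist":[0,0,0]},{"translation":[0,0,-0.42],"twist":[0,0,0]},{"translation":[0,0,-0.48],"twist":[0,0,0]},{"translation":[0,0,-0.5],"twist":[0,0,0]},{"translation":[0,0,-0.5],"twist":[0,0,0]}]}}

```text
t: 40.4
ee_pos: [462.3, 22.2, 207.3]
orientation: [0.428, -3.112, -0.0]
ft_force: [0.5, 0.3, -0.2]
width: 88.2
```

>>> {"name": "send_rows", "arguments": {"commands": [{"translation":[0,0,0],"twist":[0,0,0]},{"translation":[0,0,0],"twist":[0,0,0]},{"translation":[0,0,0],"twist":[0,0,0]},{"translation":[0,0,0],"twist":[0,0,0]},{"translation":[0,0,0],"twist":[0,0,0]},{"translation":[0,0,0],"twist":[0,0,0]},{"translation":[0,0,0],"twist":[0,0,0]},{"translation":[0,0,0],"twist":[0,0,0]},{"translation":[0,0,0],"twist":[0,0,0]},{"translation":[0,0,0],"twist":[0,0,0]}], "grip": 1}}

```text
t: 41.4
ee_pos: [462.8, 21.4, 207.8]
orientation: [-0.429, 3.111, -0.002]
ft_force: [2.6, -10.3, -1.2]
width: 43.5
```

```bash
python3 -c "
from h import *
st()"
```

```text
t 41.4 pos [462.8  21.4 207.8] yaw -2.868 tz [ 0.001 -0.001 -1.   ] F [  2.6 -10.3  -1.2] M [-1.56 -0.35 -0.09] w 43.5 q6 [ 0.02  0.54  2.08 -0.    0.52 -1.82]
```

>>> {"name": "send_rows", "arguments": {"commands": [{"translation":[0.003,-0.012,0],"twist":[0,0,0]},{"translation":[-0.03,-0.02,0],"twist":[0,0,0]},{"translation":[-0.06,-0.03,0],"twist":[0,0,0]},{"translation":[-0.09,-0.037,0],"twist":[0,0,0]},{"translation":[-0.12,-0.045,0],"twist":[0,0,0]},{"translation":[-0.15,-0.053,0],"twist":[0,0,0]},{"translation":[-0.18,-0.062,0],"twist":[0,0,0]},{"translation":[-0.2,-0.068,0],"twist":[0,0,0]},{"translation":[-0.205,-0.07,0],"twist":[0,0,0]},{"translation":[-0.205,-0.07,0],"twist":[0,0,0]}]}}

```text
t: 42.4
ee_pos: [443.0, 15.6, 207.8]
orientation: [-0.426, 3.109, 0.0]
ft_force: [5.2, 5.1, -5.0]
width: 43.1
```

```bash
python3 -c "
from h import *
st()"
```

```text
t 42.4 pos [443.   15.6 207.8] yaw -2.869 tz [ 0.004  0.001 -1.   ] F [ 5.2  5.1 -5. ] M [ 0.84 -1.04 -0.02] w 43.1 q6 [ 0.01  0.53  2.13  0.    0.49 -1.84]
```

The knob moved 20.6 mm and is now against its out stop. I'll let go, opening only part-way so the later re-pinch is quick.

>>> {"name": "send_rows", "arguments": {"commands": [{"translation":[0,0,0],"twist":[0,0,0]},{"translation":[0,0,0],"twist":[0,0,0]},{"translation":[0,0,0],"twist":[0,0,0]},{"translation":[0,0,0],"twist":[0,0,0]},{"translation":[0,0,0],"twist":[0,0,0]},{"translation":[0,0,0],"twist":[0,0,0]},{"translation":[0,0,0],"twist":[0,0,0]},{"translation":[0,0,0],"twist":[0,0,0]},{"translation":[0,0,0],"twist":[0,0,0]},{"translation":[0,0,0],"twist":[0,0,0]}], "grip": -0.3}}

```text
t: 43.4
ee_pos: [441.9, 15.2, 207.7]
orientation: [-0.429, 3.112, -0.0]
ft_force: [0.4, 0.2, 0.2]
width: 57.1
```

Run:
```python
from h import *
st(); snap("scene","sc1",crop=(200,110,340,280),scale=3.5)
```

```text
t 43.4 pos [441.9  15.2 207.7] yaw -2.868 tz [ 0. -0. -1.] F [0.4 0.2 0.2] M [ 0.07 -0.2  -0.02] w 57.1 q6 [ 0.01  0.53  2.13 -0.    0.49 -1.84]
```

View pics/sc1.png

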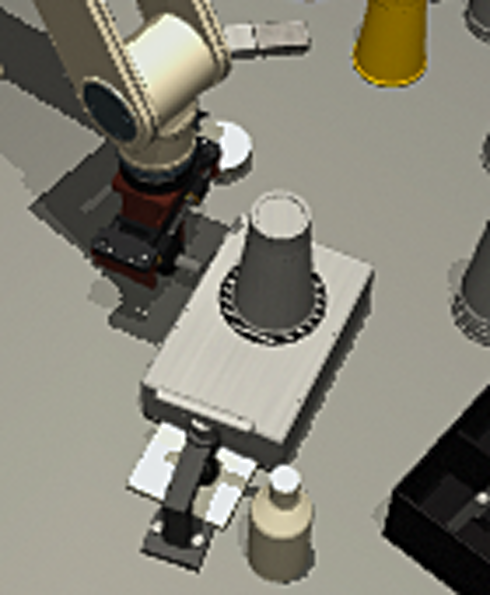

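The cup stands upside down at about (275,290), centred on the grille. The fingers are open, the clamp bar lies at its end position, and nothing has been disturbed. I'll wait, then push the knob home.

>>> {"name": "send_rows", "arguments": {"commands": [{"translation":[0,0,0],"twist":[0,0,0]},{"translation":[0,0,0],"twist":[0,0,0]},{"translation":[0,0,0],"twist":[0,0,0]},{"translation":[0,0,0],"twist":[0,0,0]},{"translation":[0,0,0],"twist":[0,0,0]},{"translation":[0,0,0],"twist":[0,0,0]},{"translation":[0,0,0],"twist":[0,0,0]},{"translation":[0,0,0],"twist":[0,0,0]},{"translation":[0,0,0],"twist":[0,0,0]},{"translation":[0,0,0],"twist":[0,0,0]}]}}

```text
t: 44.45
ee_pos: [441.9, 15.2, 207.7]
orientation: [-0.429, 3.112, -0.0]
ft_force: [0.0, -0.2, -0.4]
width: 57.2
```

>>> {"name": "send_rows", "arguments": {"commands": [{"translation":[0,0,0],"twist":[0,0,0]},{"translation":[0,0,0],"twist":[0,0,0]},{"translation":[0,0,0],"twist":[0,0,0]},{"translation":[0,0,0],"twist":[0,0,0]},{"translation":[0,0,0],"twist":[0,0,0]},{"translation":[0,0,0],"twist":[0,0,0]},{"translation":[0,0,0],"twist":[0,0,0]},{"translation":[0,0,0],"twist":[0,0,0]},{"translation":[0,0,0],"twist":[0,0,0]},{"translation":[0,0,0],"twist":[0,0,0]}]}}

```text
t: 45.45
ee_pos: [441.9, 15.2, 207.7]
orientation: [0.429, -3.112, 0.0]
ft_force: [-0.3, 0.5, -0.1]
width: 57.1
```

>>> {"name": "send_rows", "arguments": {"commands": [{"translation":[0,0,0],"twist":[0,0,0]},{"translation":[0,0,0],"twist":[0,0,0]},{"translation":[0,0,0],"twist":[0,0,0]},{"translation":[0.04,0.012,0],"twist":[0,0,0]},{"translation":[0.08,0.023,0],"twist":[0,0,0]},{"translation":[0.12,0.034,0],"twist":[0,0,0]},{"translation":[0.16,0.045,0],"twist":[0,0,0]},{"translation":[0.2,0.056,0],"twist":[0,0,0]},{"translation":[0.225,0.064,0],"twist":[0,0,0]},{"translation":[0.23,0.066,0],"twist":[0,0,0]}], "grip": 1}}

```text
t: 46.45
ee_pos: [462.7, 21.0, 207.5]
orientation: [0.428, -3.104, 0.001]
ft_force: [-10.6, -14.1, 16.2]
width: 42.9
```

```bash
python3 -c "
from h import *
st()"
```

```text
t 46.45 pos [462.7  21.  207.5] yaw -2.867 tz [-0.008 -0.002 -1.   ] F [-10.6 -14.1  16.2] M [-2.2   1.75 -0.14] w 42.9 q6 [ 0.02  0.54  2.08 -0.    0.53 -1.82]
```

The knob is home: TCP back at the original grip pose, with about 14 N against the stop. Releasing and lifting clear.

>>> {"name": "send_rows", "arguments": {"commands": [{"translation":[-0.01,0,0],"twist":[0,0,0]},{"translation":[-0.01,0,0],"twist":[0,0,0]},{"translation":[-0.01,0,0],"twist":[0,0,0]},{"translation":[-0.01,0,0],"twist":[0,0,0]},{"translation":[-0.01,0,0],"twist":[0,0,0]},{"translation":[-0.01,0,0.1],"twist":[0,0,0]},{"translation":[-0.01,0,0.2],"twist":[0,0,0]},{"translation":[-0.01,0,0.3],"twist":[0,0,0]},{"translation":[-0.01,0,0.4],"twist":[0,0,0]},{"translation":[-0.01,0,0.5],"twist":[0,0,0]}], "grip": -1}}

```text
t: 47.45
ee_pos: [463.9, 21.8, 258.9]
orientation: [-0.428, 3.111, -0.0]
ft_force: [0.3, -0.1, 0.5]
width: 87.6
```

>>> {"name": "send_rows", "arguments": {"commands": [{"translation":[-0.1,0,0.08],"twist":[0,0,0]},{"translation":[-0.2,0,0.15],"twist":[0,0,0]},{"translation":[-0.3,0,0.23],"twist":[0,0,0]},{"translation":[-0.4,0,0.3],"twist":[0,0,0]},{"translation":[-0.5,0,0.38],"twist":[0,0,0]},{"translation":[-0.55,0,0.45],"twist":[0,0,0]},{"translation":[-0.6,0,0.53],"twist":[0,0,0]},{"translation":[-0.6,0,0.6],"twist":[0,0,0]},{"translation":[-0.6,0,0.6],"twist":[0,0,0]},{"translation":[-0.6,0,0.6],"twist":[0,0,0]}]}}

```text
t: 48.45
ee_pos: [404.3, 21.8, 317.9]
orientation: [-0.428, 3.111, -0.0]
ft_force: [-0.3, -0.1, 0.4]
width: 87.5
```

Run:
```python
from h import *
st(); snap("top","top1",crop=(135,110,335,260),scale=4); snap("scene","sc2")
```

```text
t 48.45 pos [404.3  21.8 317.9] yaw -2.868 tz [ 0.001  0.    -1.   ] F [-0.3 -0.1  0.4] M [ 0.09 -0.12  0.03] w 87.5 q6 [ 0.02  0.25  2.16  0.    0.73 -1.82]
```

View pics/top1.png

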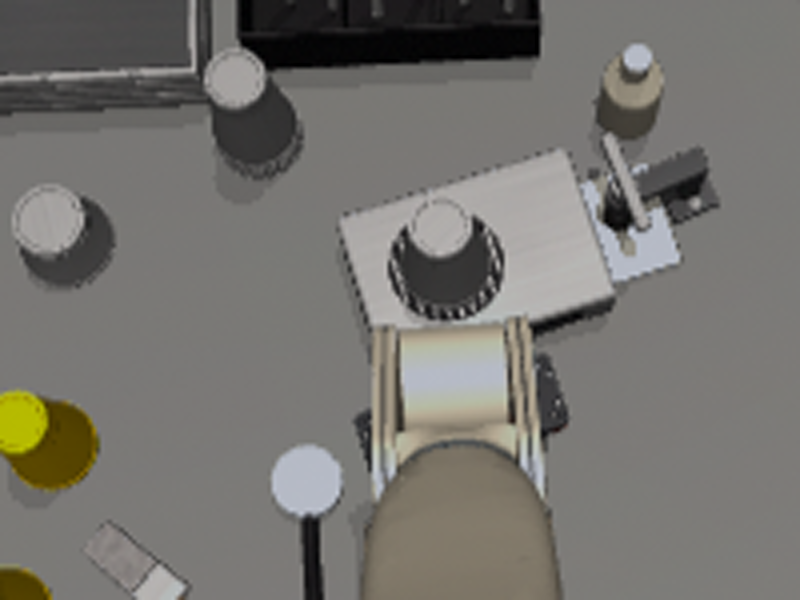

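The cup stands at the grille's middle (445,265) and the clamp and bystanders are in place, but the knob is hidden by the arm. I'll check the knob in the scene view as my last picture.

Run:
```python
from h import *
a=np.load("pics/sc0.npz")["img"][150:220,220:300];b=np.load("pics/sc2.npz")["img"][150:220,220:300]
cv2.imwrite("pics/cmp.png",cv2.resize(np.hstack([a,b]),None,fx=5,fy=5,interpolation=cv2.INTER_CUBIC))
```

```text
(no output)
```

View pics/cmp.png

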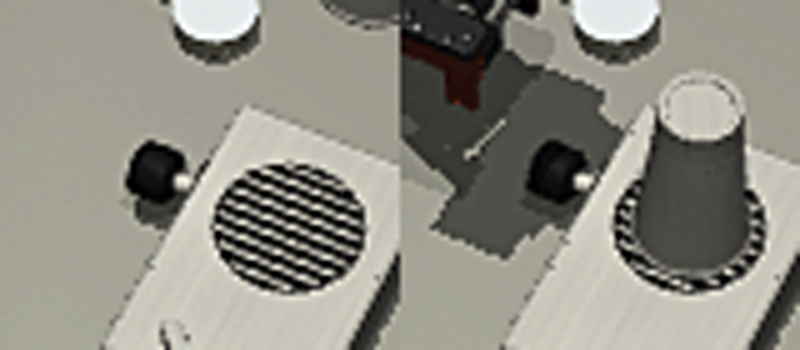

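Before (left) the knob is at (157,172). After (right) it is at (557,172), the same spot once the 400 px offset is taken off. So the knob is home, the dryer hasn't moved, and the cup is centred. Handing in.

```bash
python3 -c "
from workcell import ctrl
print(ctrl.close_job())"
```

```text
the job is handed in; nothing more can be done
None
```

The job is done in the order asked and handed in at about 48.5 s of robot time; the hand-in gave no verdict.

- **Clamp:** I turned the handle clockwise about 2.3 rad to its hard stop, where the moment jumped to 0.82 N·m. My first grip caught the hub below the bar, so I regripped 10 mm higher. Side forces of up to about 15 N came up while turning, because my estimate of the screw axis was a few mm off.
- **Cup:** I set the lone tall grey cup upside down on the grille and released it only once the wrist force read zero. It was within about 1 mm of the middle just before lowering, and the later views show it centred.
- **Knob:** I pulled it 20.6 mm, to its out stop. The gripper was off it for about 3 s, and the dryer ran for about 4 s in all from click to push-in. I then pushed it back until it stopped, at about 14 N.

In the last pictures the knob and dryer are where they started, the nearby bystanders look undisturbed, and the robot touches nothing. I did not recheck the turner and pan, which the last close-ups don't cover. No check failed.

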